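Spin the bead carousel and brake it on the pointer

ROBOT

A 7-joint arm with a two-finger parallel gripper is mounted at the origin on the work surface. World frame = base frame: x ahead of the robot, y to its left, z up, the work surface at z = 0. Lengths are in m, angles in rad, forces in N, time in s.
With the tool pointing down it reaches from about 0.4 to 0.9 m from the base axis. Payload 5.5 kg.
Tool frame: the origin (TCP) lies midway between the tips of the shut fingers; the grasp point (between the pads) lies 19 mm behind it (manip.grip_depth is the distance from the TCP to the grasp point, in m); z points along the fingers, y is the line along which they close (so a half turn about z gives the same grasp; the last joint's range is limited). The gripper opens to 92 mm and grips with 3 to 60 N. Pads are 19 mm wide; open, the fingers measure 130 mm over their backs; the gripper's body (75 mm by 190 mm) begins 47 mm behind the grasp point.
Start: joints at [-0.937, 0.501, -0.427, 1.55, 0.221, 1.138, -0.21], TCP at [0.235, 0.606, 0.227] pointing down, gripper open.
Joint ranges: [-2.88, 2.88], [-0.31, 2.03], [-1.54, 1.56], [0.2, 2.42], [-1.41, 4.55], [0.19, 2.02], [-2.57, 2.57]. Speed limits (rad/s): [2.57, 2.57, 3.14, 3.14, 3.14, 3.14, 3.14].

INTERFACE

Orientations are given as a unit quaternion [x, y, z, w].
In Python, from bench import manip, effector, viewer gives the robot as it stands. Calls block until the motion is done:
- manip.move_pose(position, orientation): joint-space move of the TCP to a pose.
- manip.servo_line(position, ori=None, vel=0.15): straight line of the TCP; ori=None keeps the orientation; vel is the mean speed in m/s.
- manip.movej(angles): joint-space move.
- effector.open_jaws() and effector.close(f_grip=None): open the fingers fully, or close them until they stop; f_grip is the grip in N (None keeps the last).
- manip.sleep(seconds).
- manip.solve_ik(position, orientation): joint angles nearest the present ones, or None.
- viewer.get_image(name): name is "scene" or "side" or "wrist"; returns the picture (480x640x3 uint8, red, green, blue); there is no depth.
- viewer.get_calibration(name): a dict with "vfov" (degrees; the focal length in pixels is half the picture's height over the tangent of half this angle, whatever the lens; pixels are square), "cx", "cy" (the principal point, pixels), "dist_coeffs" ([k1, k2, p1, p2, k3] as OpenCV has them; the pictures are not rectified), "eye" and "attitude" of the camera in the world. Camera axes: x right, y down, z forward; pixel columns grow to the right and rows downward; lengths in m; the calibration is good to about 2 mm. A picture is of the moment at which its call begins: read the wrist's pose just before it. get_calibration takes no time and is no camera call; for the wrist camera it gives the pose at the moment of the call.
A pose or a line that the arm cannot do raises manip.PlanningError and nothing moves.
- manip.hand_in(): hands the job in; it is judged then, once.
Readings, each from a call of its own:
- manip.current_clock(): time.
- manip.current_q(): joint angles.
- manip.current_joint_velocities(): joint speeds.
- manip.current_tau(): joint torques, N m.
- manip.current_tool_pos(): TCP position.
- manip.current_tcp_rot(): TCP orientation.
- manip.current_force(): force on the tool from outside, world axes, zero at the start.
- manip.current_wrist_torque(): the same for the moment, N m.
- manip.current_finger_gap(): finger opening in m.
- manip.current_gripper_force(): force on a finger pad.
Only numpy, scipy, OpenCV 4.12 (cv2) and the standard library are available. Lean on these libraries where they do the work, as an engineer would, in place of code of your own. Each camera call takes 0.05 s, during which the arm holds its last target. There are 200 camera calls.

TASK

Flick the round wooden bead carousel so that it spins freely anticlockwise (seen from above), and let its upright peg run past the fixed wooden pointer and on round. When the peg comes to the pointer again, the second time or later, brake the wheel with a fingertip so that it stops in one go with the peg right in front of the pointer, then take the fingers away and leave it standing there. Grip and lift nothing, and leave the things round about where they are.

Things in the scene. Friction and masses are not known exactly. Their poses are not given: they have to be found in the camera images.
- wheel (a joint): Turn of the carousel wheel, rad, positive anticlockwise from above, counting on over whole turns, no end stops. 0, 2 pi, 4 pi = peg right in front of the pointer. Starts at -2.6 to -1.0, so the first passage of the pointer is at 0, the second at 2 pi. Turns very freely: from 2 rad/s it coasts about two turns in 12 to 15 s. A few newtons of fingertip stop it at once; it then stays put.
- hub (a point): Centre of the wheel's flat top face, on its upright axis, 60 mm above the table. Plain light wooden disc, 240 mm across, 16 mm thick, about 1.2 kg. Six bead cups (47 mm across, up to 16 mm above the face) lie within 75 mm of the axis, a knob 18 mm high in the middle; from there to the rim the face is bare except for the peg.
- peg_top (a point): Centre of the top of the upright round peg of dark wood, 22 mm across and 34 mm tall, standing on the wheel's face 100 mm from the axis: the only tall thing on the wheel's rim. Turns with the wheel; its top is 94 mm above the table.
- mark (a point): Fixed point: where the centre of the peg's top is when the peg is right in front of the pointer (100 mm from the axis, 94 mm above the table). The pointer is the dark arm of the fixed stand that rises outside the rim; its stepped nose points to the axis: tip 126 mm from the axis, back 170 mm, 22 mm wide, top 67 mm above the table.
- spool_tall: Loose thread spool beside the carousel, 36 mm across, 60 mm tall; leave alone. Origin at the centre of its underside.
- spool_short: Loose thread spool beside the carousel, 48 mm across, 36 mm tall; leave alone. Origin at the centre of its underside.
- bead_jar: Small closed jar beside the carousel, 48 mm across, 55 mm tall; leave alone. Origin at the centre of its underside.
- bird: Small beaded bird, about 100 mm long, 50 mm wide, 22 mm high, lying beside the carousel; leave alone. Origin under its middle, its x axis points to the beak.
- basket: Coiled palm basket, 185 mm across, 68 mm high, left part of the table; leave alone. Origin at the centre of its underside.
- glue: White bottle, 40 mm across, 90 mm tall, right part of the table; leave alone. Origin at the centre of its underside.
- brush: Brush 170 mm long lying on the right part of the table, x axis along it; leave alone.

How it is judged:
On the way, in this order (a step that is already met when the one before it is completed fails the run):
1. the wheel spins freely anticlockwise, faster than 0.8 rad/s, untouched for half a second (velocity of joint wheel above 0.8 rad/s and contact force between the fingers and wheel below 0.05 N), for 0.5 s.
2. the peg has passed the pointer once and comes round again (three quarters of a lap on), the wheel running untouched (value of joint wheel above 4.7 rad and velocity of joint wheel above 0.1 rad/s and contact force between the fingers and wheel below 0.05 N), for 0.02 s.
3. a finger brakes the wheel with the peg at the pointer (within 28 mm of the mark) (contact force between the fingers and wheel above 0.1 N and horizontal distance between peg_top and mark below 0.028 m).
At the end, for the whole second after the job is handed in: The wheel stands still (under 0.03 rad/s) after at least its second arrival at the pointer, the top of the peg within 18 mm (level distance) of the mark, the fingers off the wheel (horizontal distance between peg_top and mark below 0.018 m and velocity of joint wheel between -0.03 and 0.03 rad/s and value of joint wheel above 5 rad and contact force between the fingers and wheel below 0.05 N); the robot touches nothing.
It fails at once if after its lap the wheel stops anywhere but at the pointer (peg more than 28 mm from the mark) (value of joint wheel above 5.3 rad and velocity of joint wheel between -0.02 and 0.02 rad/s and horizontal distance between peg_top and mark above 0.028 m).
It fails at once if something round about is shifted by more than 20 mm or lifted (distance of any of spool_tall, spool_short, bead_jar, bird, basket, glue, brush from where it was at the start of the episode above 0.02 m).
It also fails if it takes over 45 s, if anything falls off the work surface, if the arm or the gripper's body presses on something with over 40 N, if the wrist force passes 120 N, or if a joint passes its speed limit or range.

## Working session

There is one attempt and no reset: what is moved stays moved. The work goes in short steps, each a Python script; the robot and the scene stay as the last script left them, time stands still between calls to the robot, and variables do not carry over. Pictures are saved under pics/ and viewed, at most 10 in all, crops included, and the job is handed in when it is done.

```bash
ls; mkdir -p pics
python3 - <<'E'
from bench import manip, effector, viewer
import cv2
for n in ("scene","side"):
    im=viewer.get_image(n); cv2.imwrite(f"pics/{n}0.png",im[:,:,::-1])
    print(n,viewer.get_calibration(n))
print(viewer.get_calibration("wrist"),manip.current_clock(),manip.current_tcp_rot(),manip.current_finger_gap())
E
```

```text
pics
scene {'vfov': 46.274766732022755, 'cx': 319.02476241227674, 'cy': 233.63550131847575, 'dist_coeffs': array([-0.00744588,  0.        ,  0.        ,  0.        ,  0.        ]), 'eye': array([ 1.15252795, -0.63926723,  1.30084068]), 'attitude': array([ 0.89426074,  0.32534636, -0.11369719, -0.28551782])}
side {'vfov': 47.14836651697591, 'cx': 326.380779971079, 'cy': 246.9585442800465, 'dist_coeffs': array([-0.03685713,  0.        ,  0.        ,  0.        ,  0.        ]), 'eye': array([ 0.39270108, -1.00345437,  0.69990227]), 'attitude': array([ 0.86939866, -0.09476182,  0.04157704, -0.48315372])}
{'vfov': 63.91952800601658, 'cx': 315.7223767982788, 'cy': 236.11224286005466, 'dist_coeffs': array([-0.07938682,  0.        ,  0.        ,  0.        ,  0.        ]), 'eye': array([0.17103938, 0.63126823, 0.38294763]), 'attitude': array([0.81830306, 0.55990274, 0.07293621, 0.10756085])} 0.1 [ 1.84320041e-01  9.82865872e-01 -8.74118295e-04 -1.88408639e-04] 0.09166602464473751
```

View pics/scene0.png

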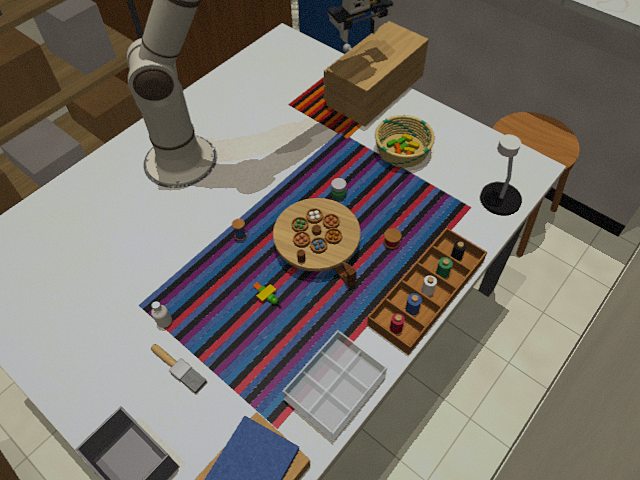

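View pics/side0.png

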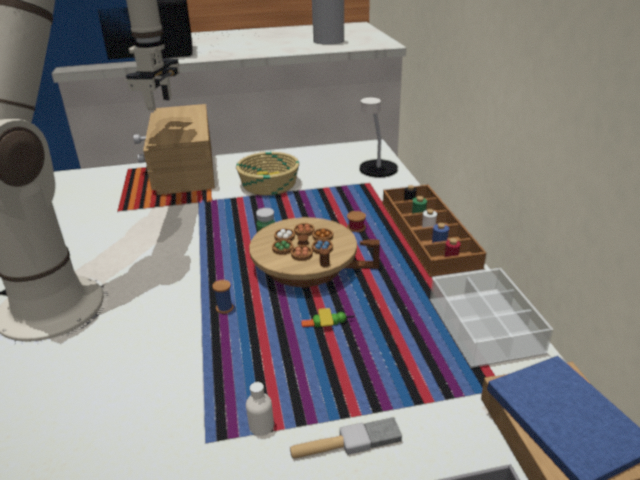

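The scene view shows the wheel around (317,233), the peg near (301,256) and the pointer near (347,275). In the side view the peg is at (325,257) and the pointer at (369,252). Next I enlarge both and fit the wheel.

```bash
cat > h.py <<'E'
import numpy as np, cv2
from scipy.spatial.transform import Rotation as R
from scipy.optimize import least_squares
def ray(c,px):
    f=240/np.tan(np.radians(c['vfov']/2)); K=np.array([[f,0,c['cx']],[0,f,c['cy']],[0,0,1]])
    u=cv2.undistortPoints(np.array(px,float).reshape(-1,1,2),K,c['dist_coeffs'])[:,0]
    return np.c_[u,np.ones(len(u))]@R.from_quat(c['attitude']).as_matrix().T
def onplane(c,px,z):
    d=ray(c,px); return c['eye']+d*((z-c['eye'][2])/d[:,2])[:,None]
def wheelmask(im):
    h=cv2.cvtColor(im,cv2.COLOR_RGB2HSV)
    return cv2.inRange(h,(8,60,110),(24,190,255))
E
python3 - <<'E'
from h import *
from bench import viewer
out=[]
for n,(x,y) in (("scene",(317,240)),("side",(310,255))):
    im=cv2.imread(f"pics/{n}0.png")[:,:,::-1].copy(); c=viewer.get_calibration(n)
    m=wheelmask(im); m2=np.zeros_like(m); m2[y-65:y+65,x-75:x+75]=m[y-65:y+65,x-75:x+75]
    cs,_=cv2.findContours(m2,cv2.RETR_EXTERNAL,cv2.CHAIN_APPROX_NONE); k=max(cs,key=cv2.contourArea)
    k=cv2.convexHull(k)[:,0]; P=onplane(c,k+0.0,.06)
    r=least_squares(lambda p:np.hypot(*(P[:,:2]-p).T)-.12,P[:,:2].mean(0),loss='soft_l1',f_scale=.001)
    res=r.fun; print(n,r.x,np.hypot(*(P[:,:2]-r.x).T).round(4)-.12)
    cr=cv2.resize(im[y-60:y+60,x-70:x+70],None,fx=4.2,fy=4.2,interpolation=cv2.INTER_CUBIC)[:, :, ::-1]
    out.append(cr[:, :390*2])
h=[cv2.resize(o,(400,343)) for o in out]
cv2.imwrite("pics/crop.png",np.hstack(h))
E
```

```text
scene [0.54677124 0.02990142] [ 0.     -0.0009 -0.0003 -0.0008 -0.0019 -0.0018 -0.0009 -0.0016 -0.0015
 -0.0011 -0.0007 -0.0017 -0.0015 -0.0014 -0.0009  0.008  -0.0013 -0.0014
 -0.0015 -0.0016 -0.0016 -0.0016 -0.0013 -0.001  -0.0003 -0.0004 -0.0007
 -0.0007 -0.0009 -0.0005 -0.0007 -0.0006 -0.0004 -0.0009 -0.0008 -0.0003
 -0.0008 -0.0008 -0.0009]
side [0.54243941 0.02773492] [ 2.6e-03 -1.0e-04  1.5e-03  2.3e-03  4.9e-03  1.0e-03 -2.4e-03 -1.8e-03
 -2.0e-04  4.0e-04  2.0e-04 -1.0e-04  0.0e+00  4.0e-04  3.0e-04  1.0e-03
  1.1e-03  5.0e-04  7.0e-04  2.0e-03  1.8e-03  8.0e-04  2.3e-03  1.6e-03
  5.0e-04  1.5e-03  6.0e-04 -6.0e-04 -8.0e-04 -1.1e-03 -1.5e-03 -1.8e-03
  9.0e-04  1.4e-03  2.2e-03  1.1e-03  3.6e-03  2.5e-03  3.0e-03]
```

View pics/crop.png

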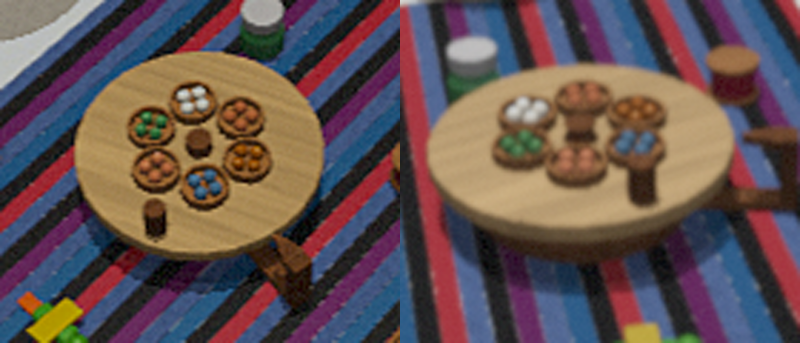

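The enlargement (scene left, side right; 2.86 px per pixel) gives the peg top at scene (300.9,252) and side (325,253.8). The pointer lies to its right, anticlockwise ahead of it. Now I triangulate.

Run:
```python
from h import *
from bench import viewer,manip
cs,cd=viewer.get_calibration("scene"),viewer.get_calibration("side")
hub=np.array([.5455,.029])
def pol(p): d=p[:2]-hub; return p.round(4),round(np.hypot(*d),4),round(np.degrees(np.arctan2(d[1],d[0])),1)
print("peg",pol(onplane(cs,[[300.9,252]],.094)[0]),pol(onplane(cd,[[325,253.8]],.094)[0]))
# knob top (scene crop 199,133 ; side crop 179,118)
print("knob",onplane(cs,[[247+199/2.857,180+133/2.857]],.078),onplane(cd,[[240+179/2.857,195+116/2.857]],.078))
for q in ((278,237),(250,245),(305,258),(290,305)): print("ptr scene",pol(onplane(cs,[[247+q[0]/2.857,180+q[1]/2.857]],.067)[0]))
for q in ((347,133),(398,130)): print("ptr side",pol(onplane(cd,[[240+q[0]/2.857,195+q[1]/2.857]],.067)[0]))
# dark-brown in scene
for n,c in(("scene",cs),("side",cd)):
    im=cv2.imread(f"pics/{n}0.png")[:,:,::-1].copy()
    h=cv2.cvtColor(im,cv2.COLOR_RGB2HSV); m=cv2.inRange(h,(0,70,25),(18,255,125))
    N,l,s,ce=cv2.connectedComponentsWithStats(m)
    for i in range(1,N):
        if s[i,4]>12 and 200<ce[i,0]<400 and 180<ce[i,1]<320: print(n,s[i],ce[i].round(1),pol(onplane(c,[ce[i]],.085)[0]))
# hover candidate for a wrist look
import math
for yaw in (0,90,180,-90):
    q=R.from_euler('ZX',[math.radians(yaw),math.pi]).as_quat()
    for p in ([.5,.03,.3],[.44,.03,.07],[.6,-.06,.08]): print(yaw,p,manip.solve_ik(p,q) is not None)
```

```text
peg (array([ 0.5753, -0.0642,  0.094 ]), np.float64(0.0978), np.float64(-72.3)) (array([ 0.572 , -0.0766,  0.094 ]), np.float64(0.1088), np.float64(-75.9))
knob [[0.54560566 0.03301434 0.078     ]] [[0.54377962 0.03243795 0.078     ]]
ptr scene (array([ 0.6724, -0.0049,  0.067 ]), np.float64(0.1313), np.float64(-14.9))
ptr scene (array([ 0.6582, -0.0278,  0.067 ]), np.float64(0.1262), np.float64(-26.8))
ptr scene (array([ 0.7053, -0.0069,  0.067 ]), np.float64(0.1638), np.float64(-12.7))
ptr scene (array([ 0.7254, -0.0539,  0.067 ]), np.float64(0.1981), np.float64(-24.7))
ptr side (array([ 0.6682, -0.0052,  0.067 ]), np.float64(0.1274), np.float64(-15.6))
ptr side (array([ 0.7076, -0.0102,  0.067 ]), np.float64(0.1668), np.float64(-13.6))
scene [307 209  15   7  31] [313.7 211.1] (array([0.5085, 0.0644, 0.085 ]), np.float64(0.0512), np.float64(136.3))
scene [292 214  50  34 457] [322.3 230.3] (array([0.5688, 0.0292, 0.085 ]), np.float64(0.0233), np.float64(0.4))
scene [232 224  13   6  16] [238.4 227.3] (array([ 0.3879, -0.1073,  0.085 ]), np.float64(0.2084), np.float64(-139.1))
scen
[... 1952 characters left out ...]
0.1015), np.float64(-76.1))
side [292 253  20   8  95] [301.8 257.1] (array([ 0.5258, -0.064 ,  0.085 ]), np.float64(0.095), np.float64(-102.0))
side [212 281  18  11  38] [218.4 288.1] (array([ 0.3532, -0.1334,  0.085 ]), np.float64(0.2517), np.float64(-139.8))
side [215 305  18   9  52] [222.4 309.9] (array([ 0.3574, -0.2022,  0.085 ]), np.float64(0.2981), np.float64(-129.1))
0 [0.5, 0.03, 0.3] True
0 [0.44, 0.03, 0.07] True
0 [0.6, -0.06, 0.08] True
90 [0.5, 0.03, 0.3] True
90 [0.44, 0.03, 0.07] True
90 [0.6, -0.06, 0.08] True
180 [0.5, 0.03, 0.3] True
180 [0.44, 0.03, 0.07] True
180 [0.6, -0.06, 0.08] True
-90 [0.5, 0.03, 0.3] False
-90 [0.44, 0.03, 0.07] True
-90 [0.6, -0.06, 0.08] True
```

Peg at about -73° and pointer at about -14° round the hub (0.545, 0.030), so the wheel starts near -1.03. I'll hover at the flick start, take a wrist look and time short lines.

```bash
cat >> h.py <<'E'
Q=R.from_euler('ZX',[np.radians(30),np.pi]).as_quat()
E
python3 - <<'E'
from h import *
from bench import manip,effector,viewer
hub=np.array([.545,.030]); T=lambda:manip.current_clock()
n=np.array([np.cos(np.radians(-60)),np.sin(np.radians(-60))]); t=np.array([-n[1],n[0]])
p0=hub+.1*n-.048*t
print(T()); effector.close(10); print("closed",T())
manip.move_pose([*p0,.25],Q); print("hover",T(),manip.current_tool_pos())
c=viewer.get_calibration("wrist"); im=viewer.get_image("wrist"); cv2.imwrite("pics/w1.png",im[:,:,::-1])
np.save("w1.npy",c,allow_pickle=True)
for dz,v in ((.012,.06),(.012,.12),(.07,.12)):
    a=T(); z=manip.current_tool_pos()[2]; manip.servo_line([*p0,z-dz],vel=v); print(dz,v,T()-a,manip.current_tool_pos()-np.r_[p0,z-dz])
print(manip.current_force(),[ manip.solve_ik([*p,z],Q) is not None for p,z in ((p0,.076),(p0+.1*t,.076),(hub+.098*np.array([-.5,.866]),.058))])
E
```

```text
0.1
closed 1.5333
hover 4.2083 [ 0.55365854 -0.07911172  0.24982502]
0.012 0.06 0.34999999999999964 [-0.00055308  0.0001777  -0.00086615]
0.012 0.12 0.25839999999999996 [-6.83857071e-04  5.46852706e-05 -7.01845440e-04]
0.07 0.12 0.7416 [ 0.00058727 -0.00015363  0.00062766]
[0.90516998 0.24565442 0.91506167] [True, True, True]
```

View pics/w1.png

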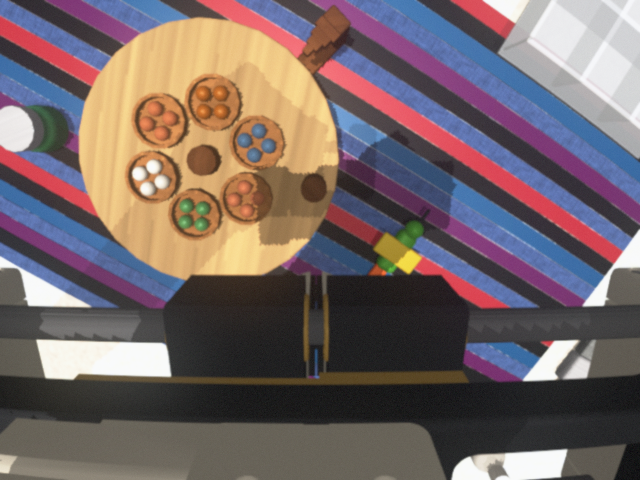

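The wrist view shows the knob at (203,160), the peg top at (314,188) and the pointer from its nose tip near (307,62) to its back near (337,15). The bird, around (395,258), is well outside the wheel.

Run:
```python
from h import *
c=np.load("w1.npy",allow_pickle=True).item()
im=cv2.imread("pics/w1.png")[:,:,::-1].copy()
m=wheelmask(im); m[285:]=0
k=max(cv2.findContours(m,0,cv2.CHAIN_APPROX_NONE)[0],key=cv2.contourArea); k=cv2.convexHull(k)[:,0]
k=k[(k[:,1]<265)]; P=onplane(c,k+0.,.06)[:,:2]
r=least_squares(lambda p:np.hypot(*(P-p).T)-.12,P.mean(0),loss='soft_l1',f_scale=.001); hub=r.x
print("hub",hub,np.abs(r.fun).max(),"knob",onplane(c,[[203,160]],.078))
def pol(px,z):
    d=onplane(c,[px],z)[0,:2]-hub; return round(np.hypot(*d),4),round(np.degrees(np.arctan2(d[1],d[0])),1)
print("peg",pol((314,188),.094))
h=cv2.cvtColor(im,cv2.COLOR_RGB2HSV); b=cv2.inRange(h,(0,70,25),(16,255,150)); b[:, :290]=0;b[:,365:]=0;b[90:]=0
N,l,s,ce=cv2.connectedComponentsWithStats(b); i=1+s[1:,4].argmax(); print(s[i],ce[i])
ys,xs=np.where(l==i)
pts=np.c_[xs,ys]; g=onplane(c,pts+0.,.06)[:,:2]-hub; rr=np.hypot(*g.T); a=np.degrees(np.arctan2(g[:,1],g[:,0]))
for lo in np.arange(.12,.19,.008):
    q=(rr>lo)&(rr<lo+.008)
    if q.sum()>5: print(round(lo,3),q.sum(),np.percentile(a[q],[3,50,97]).round(1), (np.radians(np.ptp(a[q]))*lo).round(4))
np.save("hub.npy",hub)
```

```text
hub [0.54638605 0.03049853] 0.048233206143348306 knob [[0.54743205 0.02889806 0.078     ]]
peg (np.float64(0.0987), np.float64(-72.7))
[ 298    6   52   84 1643] [325.51125989  38.72854534]
0.12 155 [-23.1 -18.5 -14.2] 0.0211
0.128 194 [-22.3 -19.  -12.8] 0.0234
0.136 288 [-21.7 -17.1 -12.3] 0.0254
0.144 317 [-21.1 -16.1 -11.1] 0.0278
0.152 308 [-20.5 -15.3 -10.9] 0.0285
0.16 270 [-18.7 -15.1 -11.4] 0.0234
0.168 29 [-17.9 -14.3 -11.8] 0.0189
```

```bash
cat >> h.py <<'E'
HUB=np.array([.546,.030]); MARK=-15.5
A=np.arange(-180,180)*1.0
def project(c,P):
    Rm=R.from_quat(c['attitude']).as_matrix().T; f=240/np.tan(np.radians(c['vfov']/2))
    return cv2.projectPoints(P,cv2.Rodrigues(Rm)[0],-Rm@c['eye'],np.array([[f,0,c['cx']],[0,f,c['cy']],[0,0,1]]),c['dist_coeffs'])[0][:,0]
def ring(c,im):
    "red brightness around the peg's circle, by world angle"
    out=0; a=np.radians(A)
    for r in (.096,.1,.104):
        P=np.c_[HUB[0]+r*np.cos(a),HUB[1]+r*np.sin(a),np.full(360,.086)]
        p=project(c,P).astype(np.float32); out=out+cv2.remap(im[:,:,0],p[:,:1],p[:,1:],cv2.INTER_LINEAR).ravel()/3.
    return out
E
python3 - <<'E'
from h import *
from bench import manip,viewer
n=np.array([.5,-.75**.5]); t=np.array([-n[1],n[0]]); p0=HUB+.1*n-.048*t
T=manip.current_clock; cs=viewer.get_calibration("scene")
manip.servo_line([*p0,.076],Q,vel=.12); print(T(),manip.current_force())
manip.servo_line([*(p0+.1*t),.076],Q,vel=.125); t1=T()
manip.servo_line([*(p0+.1*t),.117],Q,vel=.2); print(t1,T(),manip.current_force())
site=HUB+.1*np.array([.5,.75**.5])
manip.servo_line([*site,.117],Q,vel=.25)
D=[]
for i in range(8):
    tt=T(); im=viewer.get_image("scene"); D.append(np.r_[tt,ring(cs,im)])
    if i==7: cv2.imwrite("pics/s2.png",im[:,:,::-1])
np.save("d1.npy",D); D=np.array(D); bg=np.median(D[:,1:],0)
for d in D: e=bg-d[1:]; k=e.argmax(); print(d[0].round(3),A[k],e[k].round(),A[d[1:].argmin()])
E
```

```text
6.4083 [-0.49267835 -0.68172287  0.60796168]
7.3583 7.7167 [-0.40610982  0.119539   -0.45618908]
8.483 -160.0 70.0 66.0
8.533 -153.0 70.0 64.0
8.583 -139.0 85.0 82.0
8.633 -138.0 107.0 64.0
8.683 -132.0 108.0 68.0
8.733 -119.0 128.0 65.0
8.783 -117.0 133.0 66.0
8.833 -112.0 137.0 66.0
```

View pics/s2.png

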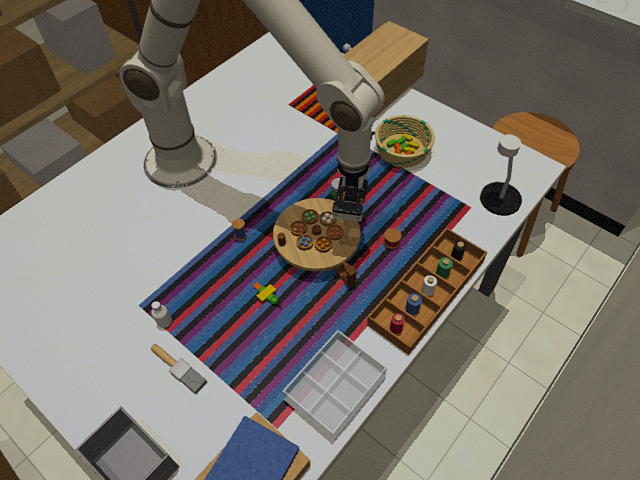

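The view shows the peg at (282,240), about -112°, with the arm waiting at the far rim and nothing else disturbed. The wheel turns at about 2.4 rad/s, so I'll let it lap, track it, fit the slowing down and brake at a later, slower arrival.

```bash
cat > track.py <<'E'
from h import *
from bench import manip,viewer
from scipy.integrate import solve_ivp
cs=viewer.get_calibration("scene"); T=manip.current_clock
def take(n,gap):
    D=[]
    for i in range(n):
        tt=T(); D.append(np.r_[tt,ring(cs,viewer.get_image("scene"))])
        if gap: manip.sleep(gap)
    return np.array(D)
V=(A>-165)&(A<0)
def angles(D,bg):
    "times and peg angles relative to the mark (rad, mod 2pi), visible arc only"
    o=[]
    for d in D:
        e=np.where(V,bg-d[1:],0); k=e.argmax()
        if e[k]>60 and -155<A[k]<-12:
            w=np.clip(e-30,0,None)*(abs(A-A[k])<14); o.append((d[0],np.radians((w*A).sum()/w.sum()-MARK)))
    return np.array(o)
def model(p,t): # th0,w0,a,b at t=0: w'=-a-b w
    th,w,a,b=p; E=np.exp(-b*t); return th-a/b*t+(w+a/b)*(1-E)/b
def rate(p,t): th,w,a,b=p; return (w+a/b)*np.exp(-b*t)-a/b
def fit(o,t0,th0=None):
    t=o[:,0]-t0
    f=lambda p:np.r_[np.angle(np.exp(1j*(model(p,t)-o[:,1]))),.3*(p[2]-.11)/.1*.1,.3*(p[3]-.05)/.05*.1]
    best=min((least_squares(f,[o[0,1],w,.11,.05],loss='soft_l1',f_scale=.03,bounds=([-9,0,0,1e-3],[99,5,.5,.5])) for w in (1.9,2.2,2.5)),key=lambda r:r.cost)
    return best.x,best.fun[:-2]
E
python3 - <<'E'
from track import *
D=np.vstack([np.load("d1.npy"),take(45,.05)]); np.save("d2.npy",D)
bg=np.percentile(D[:,1:],70,axis=0); np.save("bg.npy",bg)
o=angles(D,bg); t0=o[0,0]; p,res=fit(o,t0); p[0]+=2*np.pi*round((4.0-p[0])/(2*np.pi))
print(len(o),p,np.abs(res).max(),np.std(res)); print(np.c_[o[:,0],np.degrees(o[:,1]),np.degrees(res)].round(2)[::2])
tt=np.linspace(0,25,5001); th=model(p,tt); w=rate(p,tt)
for k in range(1,6):
    i=np.argmax(th>=2*np.pi*k); print(k,(t0+tt[i]).round(2),w[i].round(2))
print("now",T(),model(p,T()-t0),rate(p,T()-t0))
E
```

```text
32 [3.87228519e+00 2.35458965e+00 1.94972193e-01 1.00000000e-03] 0.16413828665052255 0.06919428834150837
[[ 8.5300e+00 -1.3779e+02 -3.5000e-01]
 [ 8.6300e+00 -1.1929e+02 -5.4100e+00]
 [ 8.7300e+00 -1.0973e+02 -1.6400e+00]
 [ 8.8300e+00 -9.7440e+01 -7.3000e-01]
 [ 8.9800e+00 -8.0370e+01  1.8000e+00]
 [ 9.1800e+00 -5.6400e+01  3.5700e+00]
 [ 9.3800e+00 -3.2540e+01  4.9900e+00]
 [ 9.5800e+00 -1.2120e+01  9.4000e+00]
 [ 1.1580e+01 -1.3820e+02 -1.0000e+00]
 [ 1.1780e+01 -1.1382e+02 -5.5100e+00]
 [ 1.1980e+01 -9.7530e+01 -2.3800e+00]
 [ 1.2180e+01 -8.0260e+01 -6.8000e-01]
 [ 1.2380e+01 -6.2530e+01  1.1000e-01]
 [ 1.2580e+01 -4.4730e+01  3.7000e-01]
 [ 1.2780e+01 -2.7310e+01  5.7000e-01]
 [ 1.2980e+01 -1.2830e+01  3.2500e+00]]
1 9.61 2.14
2 13.1 1.46
3 8.53 2.35
4 8.53 2.35
5 8.53 2.35
now 13.3833 12.974982804810566 1.3998718186255132
```

Run:
```python
from track import *
site=HUB+.1*np.array([.5,.75**.5])
manip.sleep(1.25); manip.servo_line([*site,.068],Q,vel=.12); print(T(),manip.current_tool_pos(),manip.current_force())
manip.sleep(.6)
bg=np.load("bg.npy"); D=take(12,.05); np.save("d3.npy",D)
D=np.vstack([np.load("d2.npy"),D]); o=angles(D,bg)
o=o[(o[:,1]>np.radians(-105))&(o[:,1]<np.radians(-25))|(o[:,0]>14)]
o[:,1]+=2*np.pi*(np.where(o[:,0]<11,1,np.where(o[:,0]<14.5,2,3)))
for lo,hi in((8,11),(11,14),(14,20)):
    q=o[(o[:,0]>lo)&(o[:,0]<hi)]
    if len(q)>2: print(len(q),q[:,0].mean(),q[:,1].mean(),np.polyfit(q[:,0],q[:,1],1)[0])
print(o[o[:,0]>14].round(3), T())
```

```text
15.1917 [0.59606719 0.11651534 0.0679011 ] [-0.64439098  0.69512152  0.19270049]
8 9.05205 5.031223348081294 2.0480288060149423
10 12.3333 11.402677810488184 1.5207996252326037
10 16.441699999999997 16.99278428952575 0.9276988873560382
[[15.992 16.513]
 [16.092 16.699]
 [16.192 16.787]
 [16.292 16.868]
 [16.392 16.94 ]
 [16.492 17.057]
 [16.592 17.139]
 [16.692 17.219]
 [16.792 17.309]
 [16.892 17.396]] 16.9917
```

Rate is about 0.85 rad/s at 17.40, with about 0.55 rad/s expected at the pointer (6π) around t = 19 s. Finger is down 8 mm above the face, so I track and brake.

Run:
```python
from track import *
site=HUB+.1*np.array([.5,.75**.5]); bg=np.load("bg.npy"); aD=.145; GOAL=6*np.pi
D=np.load("d3.npy"); LAT=.13
while True:
    D=np.vstack([D,take(1,0)]); o=angles(D,bg); o=o[(o[:,1]>np.radians(-105))&(o[:,1]<np.radians(-25))]
    th=o[:,1]+GOAL; t=o[:,0]-o[-1,0]
    p=np.polyfit(t,th+aD/2*t*t,1); q=np.r_[-aD/2,p]
    r=np.roots(q-np.r_[0,0,GOAL-.02]); r=r[(r.imag==0)].real
    tc=o[-1,0]+min(r) if len(r) else 1e9
    if tc-T()<LAT+.12: break
    manip.sleep(.05)
print("points",len(o),"rms",np.std(np.polyval(q,t)-th),"tc",tc,"rate then",np.polyval(np.polyder(q),tc-o[-1,0]),"last angle",o[-1],T())
manip.sleep(max(0.,tc-LAT-T()))
manip.servo_line([*site,.056],Q,vel=.08); print(T(),manip.current_tool_pos(),manip.current_force())
D=take(2,.05); print(np.degrees(angles(D,bg)[:,1:] ).ravel(),manip.current_force())
im=viewer.get_image("scene"); cv2.imwrite("pics/s3.png",cv2.resize(im[165:315,220:420],None,fx=4,fy=4,interpolation=2)[:,:,::-1])
```

```text
points 17 rms 0.01196560619953951 tc 18.711035770134696 rate then 0.6512941478572676 last angle [18.0917     -0.43634062] 18.5417
18.8833 [0.60060726 0.11548856 0.06017154] [-1.62363315 -3.28766094 24.63442188]
[-4.74631349 -4.36852332] [-2.3762675  -2.86367111 24.3227777 ]
```

View pics/s3.png

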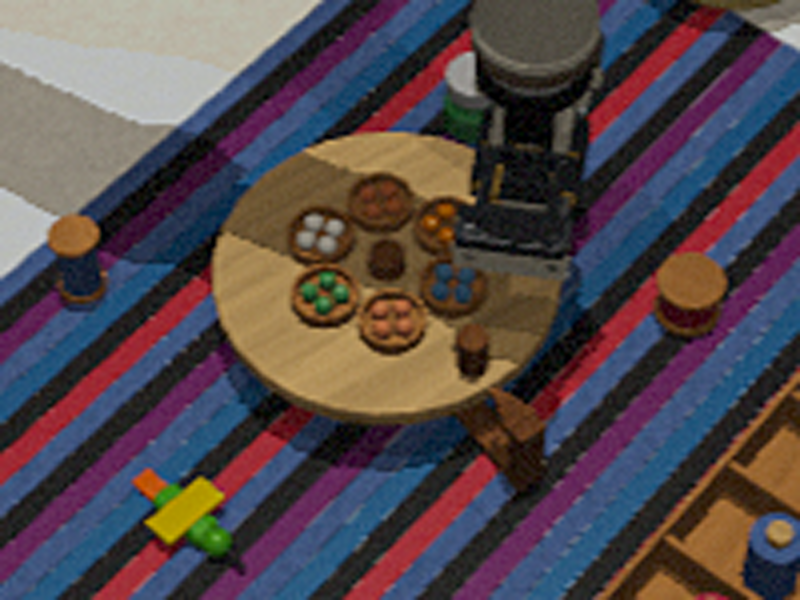

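The wheel stands with the peg top at crop (473,335), which is scene (338.2,248.7), next to the pointer nose at (495,400). The fingertip presses with about 24 N. I compute the peg's angle, then lift off quickly.

Run:
```python
from track import *
def pol(q,z):
    d=onplane(cs,[[220+q[0]/4,165+q[1]/4]],z)[0,:2]-HUB; return np.hypot(*d).round(4),np.degrees(np.arctan2(d[1],d[0])).round(1)
print("before lift",pol((473,335),.094))
p=manip.current_tool_pos()
manip.servo_line([p[0],p[1],.068],Q,vel=.15); print(T(),manip.current_tool_pos())
manip.servo_line([p[0],p[1],.2],Q,vel=.2); print(T(),manip.current_force())
ims=[]
for i in range(2):
    im=viewer.get_image("scene"); print(angles([np.r_[T(),ring(cs,im)]],np.load("bg.npy"))); manip.sleep(.4)
cv2.imwrite("pics/s4.png",np.hstack([cv2.resize(x,(400,400),interpolation=2) for x in (im[200:300,270:370],viewer.get_image("side")[200:300,300:400])])[:,:,::-1])
c=viewer.get_calibration("wrist"); np.save("w2.npy",c,allow_pickle=True); cv2.imwrite("pics/w2.png",viewer.get_image("wrist")[:,:,::-1]); print(T())
```

```text
before lift (np.float64(0.1004), np.float64(-14.2))
19.3833 [0.60101775 0.11558665 0.0680904 ]
20.1917 [ 0.61841352 -0.62372207  0.22209151]
[[20.2417      0.09464808]]
[[20.6917      0.11007442]]
21.1917
```

View pics/s4.png

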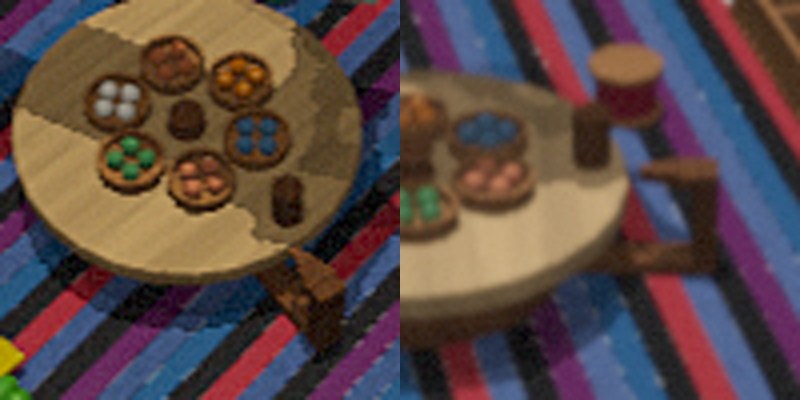

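View pics/w2.png

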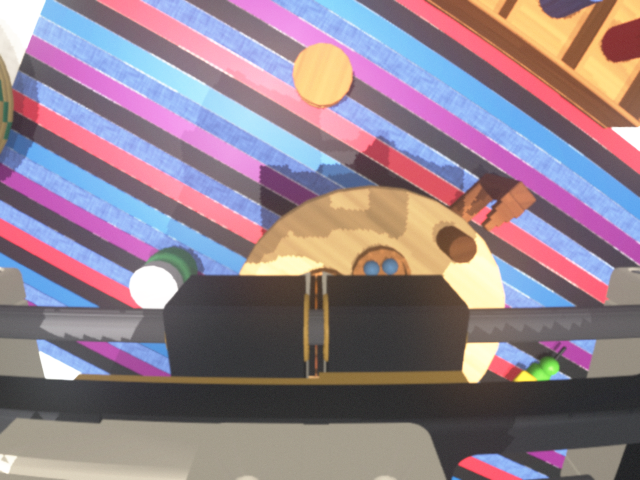

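The wrist view shows the peg top at (460,243) and the pointer from about (485,210) to (520,195). Both views place the peg at the pointer's nose, possibly a few degrees past it, so I measure the angles of both.

Run:
```python
from track import *
def pol(c,px,z):
    d=onplane(c,[px],z)[0,:2]-HUB; return np.hypot(*d).round(4),np.degrees(np.arctan2(d[1],d[0])).round(1)
w=np.load("w2.npy",allow_pickle=True).item(); w1=np.load("w1.npy",allow_pickle=True).item(); cd=viewer.get_calibration("side")
print("peg wrist",pol(w,(460,242),.094),"scene",pol(cs,(270+287/4,200+184/4),.094),"side",pol(cd,(300+190/4,200+112/4),.094))
print("ptr side tip",pol(cd,(300+240/4,200+166/4),.067),"back",pol(cd,(300+312/4,200+164/4),.067))
im=cv2.imread("pics/w2.png"); im1=cv2.imread("pics/w1.png")
cv2.imwrite("pics/z.png",np.hstack([cv2.resize(im[165:265,430:550],None,fx=3.33,fy=3.33,interpolation=2)[:333,:399],cv2.resize(im1[0:100,280:400],None,fx=3.33,fy=3.33,interpolation=2)[:333,:399]]))
# where the pointer's radial top line (z=.067, r .126..170) would lie for given mark angles
for n,c in(("w2",w),("w1",w1)):
    for m in(-20,-17,-14,-11):
        a=np.radians(m);print(n,m,[project(c,np.array([[HUB[0]+r*np.cos(a),HUB[1]+r*np.sin(a),.067]]))[0].round(1).tolist() for r in(.126,.17)])
```

```text
peg wrist (np.float64(0.1019), np.float64(-3.4)) scene (np.float64(0.0996), np.float64(-7.0)) side (np.float64(0.0967), np.float64(-9.1))
ptr side tip (np.float64(0.124), np.float64(-16.0)) back (np.float64(0.1636), np.float64(-14.7))
w2 -20 [[496.8, 237.6], [542.0, 202.9]]
w2 -17 [[492.3, 231.6], [536.1, 194.4]]
w2 -14 [[487.3, 225.8], [529.6, 186.2]]
w2 -11 [[481.9, 220.3], [522.5, 178.3]]
w1 -20 [[314.9, 61.3], [356.3, 25.5]]
w1 -17 [[309.7, 55.1], [349.2, 16.8]]
w1 -14 [[304.0, 49.1], [341.6, 8.5]]
w1 -11 [[298.1, 43.4], [333.6, 0.6]]
```

View pics/z.png

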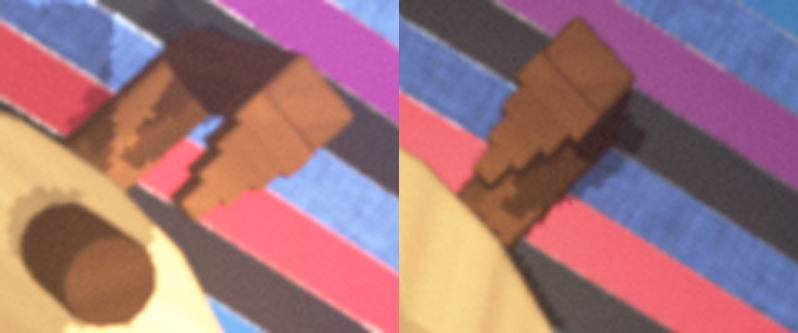

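The pointer's upper arm matches a mark at about -15°. The peg is now at about -8°, because the lift-off dragged it slightly, so it sits about 12 mm off. I check that it is at rest and refine the figure.

Run:
```python
from track import *
w=viewer.get_calibration("wrist")
for k in range(3):
    im=viewer.get_image("wrist"); h=cv2.cvtColor(im,cv2.COLOR_RGB2HSV)
    x0,y0=430,215; m=cv2.inRange(h,(0,60,60),(13,220,190))[y0:272,x0:490]
    N,l,s,ce=cv2.connectedComponentsWithStats(m); i=1+s[1:,4].argmax()
    px=ce[i]+[x0,y0]
    d=onplane(w,[px],.09)[0,:2]-HUB; print(T(),s[i],px.round(1),np.hypot(*d).round(4),np.degrees(np.arctan2(d[1],d[0])).round(2)); manip.sleep(.3)
d=onplane(w,[[463.6,249]],.094)[0,:2]-HUB; print(np.hypot(*d),np.degrees(np.arctan2(d[1],d[0])))
```

```text
21.2417 [  7  11  39  36 975] [456.2 244. ] 0.0991 -3.74
21.5917 [  7  11  39  36 976] [456.3 244. ] 0.0991 -3.78
21.9417 [  7  11  39  36 975] [456.3 244. ] 0.0991 -3.78
0.0994036183607898 -6.627157648895593
```

```bash
python3 -c "
from bench import manip
print(manip.hand_in(), manip.current_clock())"
```

```text
the job is handed in; nothing more can be done
the job is handed in; nothing more can be done
```

I handed the job in with the wheel standing still and the fingers clear: it spun freely anticlockwise and was braked with a fingertip at the peg's fourth arrival at the pointer, but lifting off dragged the peg about 6° on, so by my measurements it rests about 13 mm past the mark (limit 18 mm), and no verdict came back.

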